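# Find the through hole with a probe pin

## Task

One of the three holes in the drilled wooden block goes right through; the other two stop less than half way down. Take the probe pin from its stand by its wooden grip, try the holes with it, and leave it standing fully home in the through hole, its collar down on the block. Do not push the glue bottle or the tape measure about.

Things in the scene. Friction and masses are not known exactly. Their poses are not given: they have to be found in the camera images.
- probe_pin: Upright probe pin, 90 g, loose: steel shank 14 mm across, 50 mm long, above it a wooden collar 46 mm across, 6 mm thick, then a round wooden grip 26 mm across, 50 mm tall. Origin: centre of the shank's foot; z up along the pin (collar z = 50 to 56 mm, grip 56 to 106). It starts in a fixed plywood stand 80 x 80 x 60 mm, collar on the stand's top, foot 10 mm above the bench.
- drilled_block: Wooden block 90 (x) x 240 (y) x 60 (z) mm, fixed to the bench. Origin: centre of its underside; z up. Three upright holes, 28 mm across, in its top face at x = 0, y = -70, 0, +70 mm: two are blind, 22 mm deep; one, not always the same, goes right through. In a blind hole the pin's collar stops 28 mm above the block; in the through hole it reaches the block, foot 10 mm above the bench.
- glue_bottle: Bystander: yellow glue bottle with an orange nozzle, standing behind the block, 62 x 64 x 179 mm, loose. Origin: centre of its underside.
- tape_measure: Bystander: yellow and black tape measure standing behind the pin's stand, 36 x 122 x 66 mm, loose. Origin: centre of its underside.
There are look-alikes about, which are no part of the job. Leave any blue or turquoise look-alike of the probe_pin alone.

How it is judged (in metres and radians):
At the end, for the whole second after the job is handed in: The pin stands, released and at rest, in the block's through hole: its foot at most 18 mm above the block's underside (collar within 8 mm of the block's top), within 15 mm of the block's row of holes and between its ends, upright within 10 degrees (x of probe_pin in the frame of drilled_block between -0.015 and 0.015 m and y of probe_pin in the frame of drilled_block between -0.085 and 0.085 m and z of probe_pin in the frame of drilled_block below 0.018 m and angle between probe_pin's own z axis and vertical below 0.17 rad and linear speed of probe_pin below 0.02 m/s); the robot touches nothing.
It fails at once if the glue bottle was shifted or knocked over (more than 40 mm) (distance of glue_bottle from where it was at the start of the episode above 0.04 m).
It fails at once if the tape measure was shifted or knocked over (more than 40 mm) (distance of tape_measure from where it was at the start of the episode above 0.04 m).
It also fails if it takes over 48 s, if anything falls off the work surface, if the arm or the gripper's body presses on something with over 40 N, if the wrist force passes 120 N, or if a joint passes its speed limit or range.

## Robot

A 6-joint arm with a two-finger parallel gripper is mounted at the origin on a cart in front of the work surface, level with it; the furniture and walls round the work are solid. World frame = base frame: x ahead of the robot, y to its left, z up, the work surface at z = 0. Lengths are in mm, angles in rad, forces in N, time in s.
With the tool pointing down it reaches from about 350 to 775 mm from the base axis. Payload 7.3 kg.
Tool frame: the origin (TCP) lies between the finger pads; the fingertips stand 14 mm ahead of it and the grasp point (between the pads) lies 5 mm behind it; z points along the fingers, y is the line along which they close (so a half turn about z gives the same grasp; the last joint's range is limited). The gripper opens to 92 mm and grips with 3 to 60 N. Pads are 19 mm wide; open, the fingers measure 130 mm over their backs; the gripper's body (75 mm by 190 mm) begins 47 mm behind the grasp point.
Start: joints at [1.113, 0.342, 1.524, -0, 1.275, -0.146], TCP at [161.04, 499.709, 240.741] pointing down, gripper open.
Joint ranges: [-2.53, 2.53], [-0.77, 2.02], [0.04, 2.7], [-1, 4.14], [0.28, 2.66], [-3.11, 3.11]. Speed limits (rad/s): [2.57, 2.57, 3.14, 3.14, 3.14, 3.14].

## Interface

Orientations are given as [roll, pitch, yaw] about the fixed x, y, z axes, in that order (R = Rz(yaw) Ry(pitch) Rx(roll)).
In Python, from plant import get_obs, cams, close_job gives the robot as it stands. The module is installed in compiled form; this text tells all that it offers.
- The arm moves only by the shell command python3 -m creep 'ROWS'. ROWS is JSON, a list of rows, each an object of numbers: "hand": the opening, from 0 (shut) to 1 (fully open); "tx", "ty", "tz": the shift along the tool's x, y, z in m; "spin": the turn about the tool's z in degrees. In form: [{"hand": .., "tx": .., "ty": .., "tz": .., "spin": ..}, ...]. A call has 1 to 5 rows; each row shifts and turns the commanded pose from where the row before left it, along the tool's axes as they then stand; what a row does not reach is not made up. A row lasts 1/8 s, in which the tool goes at most 62.5 mm and 10.7 degrees, less where a joint would pass 70% of its speed; a pose out of reach is approached as far as the arm can. A call is refused whole if a number of a shift passes 0.0625 or a number of a turn 10.7, either way. A call with a gripper value outside its range is refused whole. The fingers move at their own pace and stop on an object; the grip force is fixed at half the most. Time passes only in rows, so rows that do not move let the fingers close. It gives the time, the measured TCP pose, the force, the opening and the grip force at its end, in the units of the state.
- get_obs(): the state, without advancing time (a new reading comes with each control period).
- cams.capture(name): name is "scene" or "top" or "wrist"; returns a dict with "color" (400x640x3 uint8, red, green, blue), "K" (3x3 intrinsics, pixels), "R" (3x3) and "t" (3): a world point X has camera coordinates R X + t. Camera axes: x right, y down, z forward; pixel columns grow to the right and rows downward; lengths in mm; the calibration is good to about 2 mm. A picture is of the moment at which its call begins. There is no depth.
- close_job(): hands the job in; it is judged then, once.
The state is a dict: "time": time; "joint_positions": joint angles; "dq": joint speeds; "tau": joint torques, N m; "tool_pos": TCP position; "tcp_rot": TCP orientation; "contact_force": force on the tool from outside, world axes, zero at the start; "moment": the same for the moment, N m; "grip_width": finger opening in mm; "finger_force": force on a finger pad.
Only numpy, scipy, OpenCV 4.12 (cv2) and the standard library are available. Lean on these libraries where they do the work, as an engineer would, in place of code of your own. Each camera call takes 0.05 s, during which the arm holds its last target. There are 200 camera calls.

## Working session

There is one attempt and no reset: what is moved stays moved. The work goes in short steps, Python scripts to look and compute and a shell command to move; the robot and the scene stay as the last step left them, time stands still between calls to the robot, and variables do not carry over. Pictures are saved under pics/ and viewed, at most 10 in all, crops included, and the job is handed in when it is done.

```bash
mkdir -p pics
cat > h.py <<'E'
import numpy as np,cv2
from plant import get_obs,cams
def snap(n,f):
    c=cams.capture(n); cv2.imwrite('pics/'+f,c['color'][:,:,::-1]); return c
def ray(c,u,v,z):
    R=np.array(c['R']);t=np.array(c['t']);d=R.T@np.linalg.inv(c['K'])@[u,v,1]; o=-R.T@t
    return o+d*(z-o[2])/d[2]
def proj(c,X):
    p=np.array(c['K'])@(np.array(c['R'])@np.array(X)+c['t']); return p[:2]/p[2]
E
python3 - <<'E'
from h import *
import pickle
a=snap('top','top1.png');b=snap('scene','scene1.png')
pickle.dump({'top':a,'scene':b},open('c.pkl','wb'))
o=get_obs();print(o['time'],o['tool_pos'],o['tcp_rot'],o['contact_force'])
E
```

```text
0.1 [160.88399511 499.39146376 240.12830538] [-3.14026847e+00 -1.90393402e-04  2.82982083e+00] [ 0.29557733  0.28090624 -0.00574325]
```

View pics/top1.png

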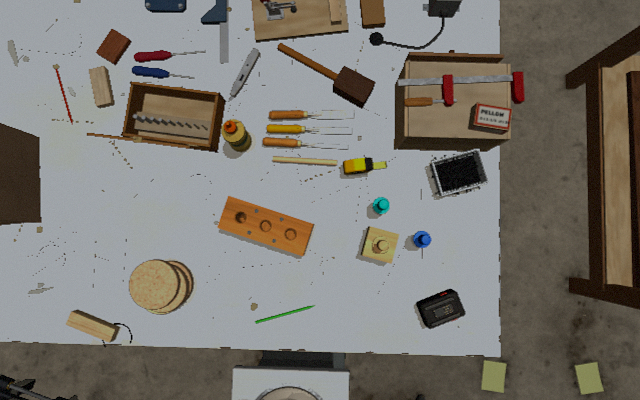

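View pics/scene1.png

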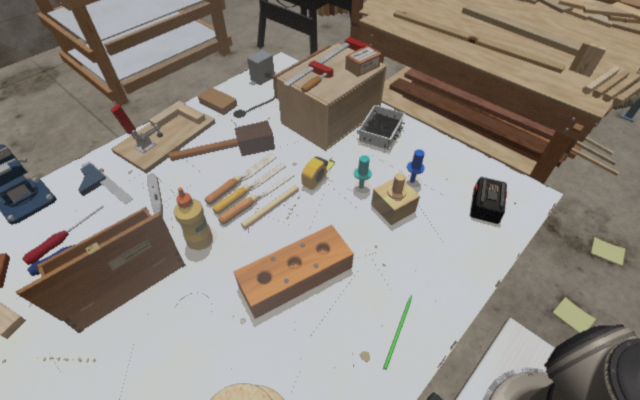

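The top view shows the block at (266,226), with holes at about (240,217), (265,226) and (291,234). The candidates for the pin:
- **Wooden pin in plywood stand:** top (381,245), scene (398,185)
- **Turquoise look-alike:** top (381,206), scene (363,170)
- **Blue look-alike:** top (422,240), scene (416,165)

I choose the wooden one and check it in a crop.

Run:
```python
from h import *
import pickle
d=pickle.load(open('c.pkl','rb'))
t=d['top']['color'][:,:,::-1];s=d['scene']['color'][:,:,::-1]
A=cv2.resize(t[185:275,210:440],None,fx=3.4,fy=3.4,interpolation=cv2.INTER_CUBIC)
B=cv2.resize(s[150:320,225:455],None,fx=1.7,fy=1.7,interpolation=cv2.INTER_CUBIC)
B=cv2.copyMakeBorder(B,0,0,0,A.shape[1]-B.shape[1],0)
cv2.imwrite('pics/crop1.png',np.vstack([A,B]))
c=d['top'];print(-np.array(c['R']).T@c['t'],c['K'][0][0])
for p in [(240,217),(265,226),(291,234)]:print(p,ray(c,*p,60))
print('pin',ray(c,381,245,116),ray(c,381,245,66))
```

```text
[ 523.09844882  -90.64122475 1148.83474522] 410.5303355565001
(240, 217) [561.08089629 144.75648698  60.        ]
(265, 226) [539.10270795  77.34141396  60.        ]
(291, 234) [519.92911705   7.65749553  60.        ]
pin [ 499.08339263 -223.48233112  116.        ] [ 497.92081283 -229.91322953   66.        ]
```

View pics/crop1.png

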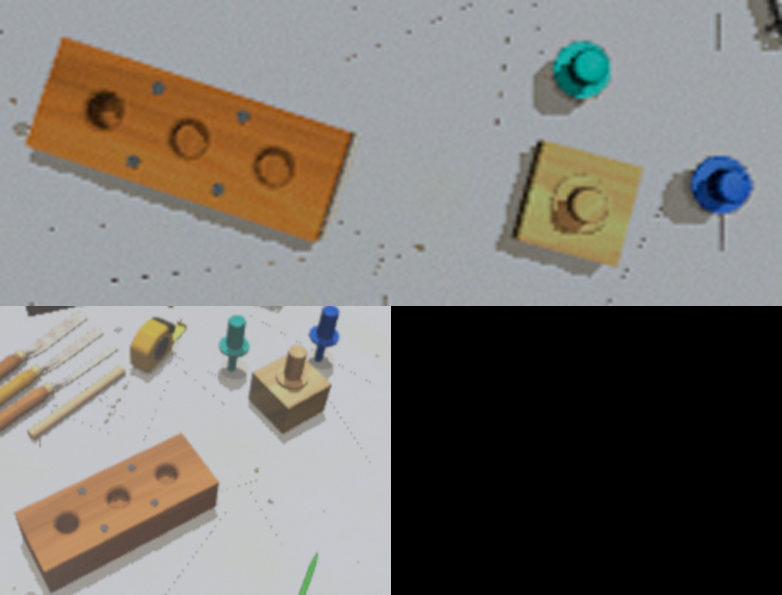

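The crop confirms it: the natural-wood pin stands in the plywood stand at crop (580,204), and the turquoise and blue ones are look-alikes. The left hole at crop (105,110) looks darkest, so it is probably the through hole. The probe will check that.

```bash
cat >> h.py <<'E'
from scipy.spatial.transform import Rotation as Ro
def go(X):
    o=get_obs(); R=Ro.from_euler('xyz',o['tcp_rot']).as_matrix()
    d=R.T@(np.array(X)-o['tool_pos']); print('t',round(o['time'],2),'pos',np.round(o['tool_pos'],1),'rot',np.round(o['tcp_rot'],3),'F',np.round(o['contact_force'],1),'w',round(o['grip_width'],1),'delta tool',np.round(d,1))
E
python3 - <<'E'
from h import *
import pickle
d=pickle.load(open('c.pkl','rb'));c=d['top']
print(ray(c,382.9,244.4,116),ray(c,380.6,245,66))
for p in [(240.9,217.4),(265.9,225.9),(290.6,234.1)]:print(ray(c,*p,60))
go([450,200,220]);go([499,-228,220])
E
```

```text
[ 500.71226154 -228.20094416  116.        ] [ 497.89082071 -228.86588101   66.        ]
[560.08629817 142.31564868  60.        ]
[539.43482544  74.9641383   60.        ]
[519.63534161   8.70696889  60.        ]
t 0.1 pos [160.9 499.4 240.1] rot [-3.14 -0.    2.83] F [ 0.3  0.3 -0. ] w 91.9 delta tool [-367.  -196.2   20.3]
t 0.1 pos [160.9 499.4 240.1] rot [-3.14 -0.    2.83] F [ 0.3  0.3 -0. ] w 91.9 delta tool [-544.9 -588.6   20.8]
```

```bash
python3 -m creep '[{"hand":0.7,"tx":-0.046,"ty":-0.025,"tz":0},{"hand":0.7,"tx":-0.046,"ty":-0.025,"tz":0},{"hand":0.7,"tx":-0.046,"ty":-0.025,"tz":0},{"hand":0.7,"tx":-0.046,"ty":-0.025,"tz":0},{"hand":0.7,"tx":-0.046,"ty":-0.025,"tz":0}]'; python3 -m creep '[{"hand":0.7,"tx":-0.046,"ty":-0.025,"tz":0},{"hand":0.7,"tx":-0.046,"ty":-0.025,"tz":0},{"hand":0.7,"tx":-0.046,"ty":-0.025,"tz":0},{"hand":0.7,"tx":-0.02,"ty":-0.045,"tz":0},{"hand":0.7,"tx":-0.02,"ty":-0.045,"tz":0}]'; python3 -c "from h import *;go([499,-228,220])"
```

```text
t 0.1 pos [160.9 499.4 240.1] rot [-3.14 -0.    2.83] F [ 0.3  0.3 -0. ] w 91.9 delta tool [-544.9 -588.6   20.8]invalid input at $[0]: expected keys hand, tx, ty, tz, spin
invalid input at $[0]: expected keys hand, tx, ty, tz, spin
```

```bash
python3 -m creep '[{"hand":0.7,"tx":-0.046,"ty":-0.025,"tz":0,"spin":0},{"hand":0.7,"tx":-0.046,"ty":-0.025,"tz":0,"spin":0},{"hand":0.7,"tx":-0.046,"ty":-0.025,"tz":0,"spin":0},{"hand":0.7,"tx":-0.046,"ty":-0.025,"tz":0,"spin":0},{"hand":0.7,"tx":-0.046,"ty":-0.025,"tz":0,"spin":0}]'; python3 -m creep '[{"hand":0.7,"tx":-0.046,"ty":-0.025,"tz":0,"spin":0},{"hand":0.7,"tx":-0.046,"ty":-0.025,"tz":0,"spin":0},{"hand":0.7,"tx":-0.046,"ty":-0.025,"tz":0,"spin":0},{"hand":0.7,"tx":-0.02,"ty":-0.045,"tz":0,"spin":0},{"hand":0.7,"tx":-0.02,"ty":-0.045,"tz":0,"spin":0}]'; python3 -c "from h import *;go([499,-228,220])"
```

```text
time: 0.72
tool_pos: [342.4, 308.8, 240.6]
tcp_rot: [-3.142, -0.0, 2.83]
contact_force: [0.5, 0.9, -0.1]
grip_width: 64.3
finger_force: 0.0
time: 1.35
tool_pos: [460.5, 96.9, 240.2]
tcp_rot: [-3.141, -0.001, 2.83]
contact_force: [-0.0, -0.4, 0.3]
grip_width: 64.3
finger_force: 0.0
t 1.35 pos [460.5  96.9 240.2] rot [-3.141e+00 -1.000e-03  2.830e+00] F [-0.  -0.4  0.3] w 64.3 delta tool [-136.4 -297.4   20.1]
```

```bash
python3 -m creep '[{"hand":0.7,"tx":-0.02,"ty":-0.045,"tz":0,"spin":0},{"hand":0.7,"tx":-0.02,"ty":-0.045,"tz":0,"spin":0},{"hand":0.7,"tx":-0.02,"ty":-0.045,"tz":0,"spin":0},{"hand":0.7,"tx":-0.02,"ty":-0.045,"tz":0,"spin":0},{"hand":0.7,"tx":-0.02,"ty":-0.045,"tz":0,"spin":0}]'; python3 -m creep '[{"hand":0.7,"tx":-0.018,"ty":-0.04,"tz":0,"spin":0},{"hand":0.7,"tx":0,"ty":0,"tz":0,"spin":0},{"hand":0.7,"tx":0,"ty":0,"tz":0,"spin":0}]'
python3 - <<'E'
from h import *
import pickle
go([499,-228,220])
c=snap('wrist','w1.png');pickle.dump(c,open('w1.pkl','wb'))
print(proj(c,[499,-228.5,116]),proj(c,[499,-228.5,66]))
E
```

```text
time: 1.98
tool_pos: [486.4, -147.9, 240.4]
tcp_rot: [3.141, -0.0, 2.83]
contact_force: [0.8, -0.5, -0.1]
grip_width: 64.4
finger_force: 0.0
time: 2.35
tool_pos: [491.1, -189.4, 240.2]
tcp_rot: [3.141, -0.001, 2.829]
contact_force: [-0.1, -0.2, -0.0]
grip_width: 64.5
finger_force: 0.0
t 2.35 pos [ 491.1 -189.4  240.2] rot [ 3.141e+00 -1.000e-03  2.829e+00] F [-0.1 -0.2 -0. ] w 64.5 delta tool [-19.5 -34.3  20.2]
[281.06240699 218.99356227] [286.76180417 201.52592398]
```

View pics/w1.png

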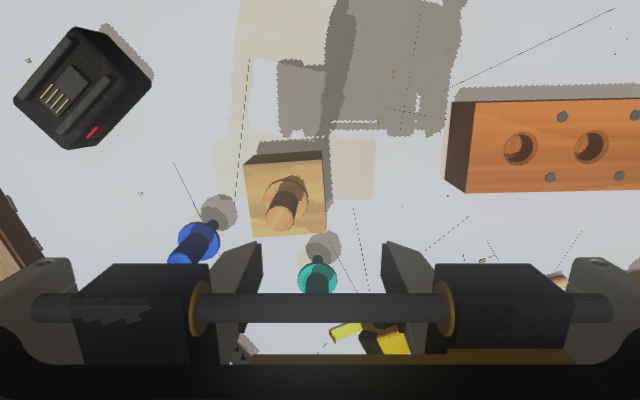

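The wrist view shows the grip top at (281,217), against a predicted (281,219), so the pin position is confirmed. Blue is at (195,240) and turquoise at (318,275), both clear of the descent.

```bash
python3 -m creep '[{"hand":0.7,"tx":-0.0195,"ty":-0.0345,"tz":0,"spin":0},{"hand":0.7,"tx":0,"ty":0,"tz":0.03,"spin":0},{"hand":0.7,"tx":0,"ty":0,"tz":0.05,"spin":0},{"hand":0.7,"tx":0,"ty":0,"tz":0.05,"spin":0},{"hand":0.7,"tx":0,"ty":0,"tz":0.022,"spin":0}]'; python3 -m creep '[{"hand":0.7,"tx":0,"ty":0,"tz":0,"spin":0},{"hand":0.7,"tx":0,"ty":0,"tz":0,"spin":0}]'; python3 -c "from h import *;go([499,-228.5,87])"
```

```text
time: 3.02
tool_pos: [498.2, -226.3, 86.1]
tcp_rot: [3.14, -0.004, 2.832]
contact_force: [0.5, -0.1, -0.0]
grip_width: 63.8
finger_force: 0.0
time: 3.28
tool_pos: [500.2, -228.4, 90.0]
tcp_rot: [-3.141, 0.002, 2.831]
contact_force: [0.2, -0.3, 0.6]
grip_width: 63.7
finger_force: 0.0
t 3.27 pos [ 500.2 -228.4   90. ] rot [-3.141e+00  2.000e-03  2.831e+00] F [ 0.2 -0.3  0.6] w 63.7 delta tool [ 1.1 -0.5  3. ]
```

Close, then lift.

```bash
python3 -m creep '[{"hand":0,"tx":0.001,"ty":0,"tz":0.002,"spin":0},{"hand":0,"tx":0,"ty":0,"tz":0,"spin":0},{"hand":0,"tx":0,"ty":0,"tz":0,"spin":0},{"hand":0,"tx":0,"ty":0,"tz":0,"spin":0},{"hand":0,"tx":0,"ty":0,"tz":0,"spin":0}]'; python3 -m creep '[{"hand":0,"tx":0,"ty":0,"tz":-0.01,"spin":0},{"hand":0,"tx":0,"ty":0,"tz":-0.03,"spin":0},{"hand":0,"tx":0,"ty":0,"tz":-0.03,"spin":0},{"hand":0,"tx":0,"ty":0,"tz":-0.03,"spin":0},{"hand":0,"tx":0,"ty":0,"tz":0,"spin":0}]'; python3 -c "from h import *;go([560,142.3,188])"
```

```text
time: 3.9
tool_pos: [498.5, -228.6, 86.9]
tcp_rot: [-3.141, 0.0, 2.83]
contact_force: [-0.4, -0.8, 1.7]
grip_width: 25.3
finger_force: 30.0
time: 4.53
tool_pos: [499.5, -229.0, 189.3]
tcp_rot: [-3.14, 0.005, 2.83]
contact_force: [0.2, 0.2, -1.3]
grip_width: 25.3
finger_force: 30.0
t 4.53 pos [ 499.5 -229.   189.3] rot [-3.14   0.005  2.83 ] F [ 0.2  0.2 -1.3] w 25.3 delta tool [ 56.3 372.    0.6]
```

Gripped (25.3 mm) and lifted. I carry it to above the suspected through hole.

```bash
python3 -m creep '[{"hand":0,"tx":0.005,"ty":0.03,"tz":0,"spin":0},{"hand":0,"tx":0.006,"ty":0.04,"tz":0,"spin":0},{"hand":0,"tx":0.006,"ty":0.04,"tz":0,"spin":0},{"hand":0,"tx":0.006,"ty":0.04,"tz":0,"spin":0},{"hand":0,"tx":0.006,"ty":0.04,"tz":0,"spin":0}]';python3 -m creep '[{"hand":0,"tx":0.006,"ty":0.04,"tz":0,"spin":0},{"hand":0,"tx":0.006,"ty":0.04,"tz":0,"spin":0},{"hand":0,"tx":0.006,"ty":0.04,"tz":0,"spin":0},{"hand":0,"tx":0.006,"ty":0.04,"tz":0,"spin":0},{"hand":0,"tx":0.003,"ty":0.022,"tz":0,"spin":0}]'; python3 -m creep '[{"hand":0,"tx":0,"ty":0,"tz":0,"spin":0},{"hand":0,"tx":0,"ty":0,"tz":0,"spin":0}]'
python3 - <<'E'
from h import *
import pickle
go([560,142.3,150])
c=snap('wrist','w2.png');s=snap('scene','s2.png');pickle.dump((c,s),open('w2.pkl','wb'))
for X in ([560,142.3,60],[539.4,75,60],[519.6,8.7,60]):print(proj(c,X),proj(s,X))
W=c['color'][:,:,::-1];S=cv2.resize(s['color'][130:330,180:420,::-1],None,fx=1.5,fy=1.5)
W=cv2.resize(W,(480,300)) 
cv2.imwrite('pics/both2.png',np.vstack([W,cv2.copyMakeBorder(S,0,0,0,120,0)]))
E
```

```text
time: 5.15
tool_pos: [528.5, -37.2, 185.5]
tcp_rot: [-3.142, -0.002, 2.83]
contact_force: [-0.1, -0.6, -1.4]
grip_width: 25.4
finger_force: 30.0
time: 5.78
tool_pos: [558.6, 144.8, 185.2]
tcp_rot: [-3.141, -0.002, 2.831]
contact_force: [-0.0, -0.5, -1.0]
grip_width: 25.6
finger_force: 30.0
time: 6.02
tool_pos: [558.7, 142.2, 185.9]
tcp_rot: [-3.141, -0.001, 2.83]
contact_force: [0.5, 0.2, -1.9]
grip_width: 25.7
finger_force: 30.0
t 6.03 pos [558.7 142.2 185.9] rot [-3.141e+00 -1.000e-03  2.830e+00] F [ 0.5  0.2 -1.9] w 25.7 delta tool [-1.2  0.5 35.9]
[321.46502458 198.51286565] [264.24021254 276.08102145]
[240.45947733 199.54661043] [294.62594718 261.32799807]
[161.12844823 201.07691995] [322.85169115 247.41154644]
```

View pics/both2.png

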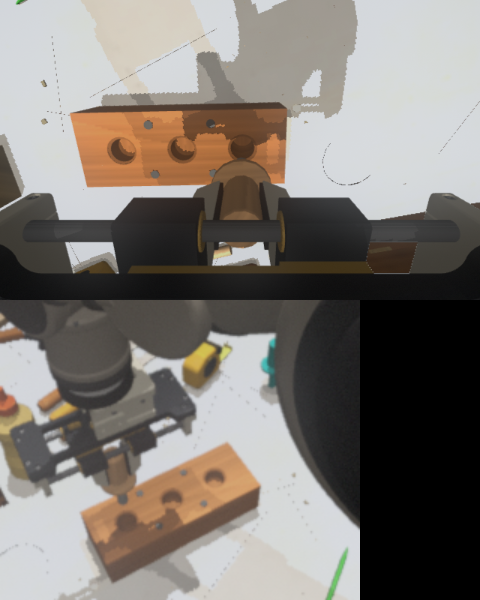

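Holes in the wrist view, scaled to full size, are at (163,200), (243,199) and (323,196), about 2 px from prediction. The pin is held upright in the fingers. I lower it slowly and watch the force.

```bash
python3 -m creep '[{"hand":0,"tx":-0.001,"ty":0,"tz":0.02,"spin":0},{"hand":0,"tx":0,"ty":0,"tz":0.02,"spin":0},{"hand":0,"tx":0,"ty":0,"tz":0.01,"spin":0},{"hand":0,"tx":0,"ty":0,"tz":0.008,"spin":0},{"hand":0,"tx":0,"ty":0,"tz":0,"spin":0}]'; python3 -m creep '[{"hand":0,"tx":0,"ty":0,"tz":0.004,"spin":0},{"hand":0,"tx":0,"ty":0,"tz":0.004,"spin":0},{"hand":0,"tx":0,"ty":0,"tz":0.004,"spin":0},{"hand":0,"tx":0,"ty":0,"tz":0,"spin":0}]'
```

```text
time: 6.75
tool_pos: [560.2, 142.3, 128.5]
tcp_rot: [-3.141, -0.0, 2.829]
contact_force: [-0.1, -0.4, -0.7]
grip_width: 25.4
finger_force: 30.0
time: 7.25
tool_pos: [560.0, 142.6, 116.4]
tcp_rot: [-3.141, -0.001, 2.83]
contact_force: [-0.3, 1.0, -0.3]
grip_width: 25.4
finger_force: 30.0
```

Not at a floor yet. I continue past the blind depth (TCP about 115).

```bash
python3 -m creep '[{"hand":0,"tx":0,"ty":0,"tz":0.003,"spin":0},{"hand":0,"tx":0,"ty":0,"tz":0.003,"spin":0},{"hand":0,"tx":0,"ty":0,"tz":0.002,"spin":0},{"hand":0,"tx":0,"ty":0,"tz":0,"spin":0}]'
```

```text
time: 7.75
tool_pos: [560.1, 142.5, 108.5]
tcp_rot: [-3.141, -0.0, 2.83]
contact_force: [0.5, -0.8, -0.8]
grip_width: 25.5
finger_force: 30.0
```

No force 7 mm below the blind depth, so this is the through hole. I go on down to TCP about 88.

```bash
python3 -m creep '[{"hand":0,"tx":0,"ty":0,"tz":0.006,"spin":0},{"hand":0,"tx":0,"ty":0,"tz":0.006,"spin":0},{"hand":0,"tx":0,"ty":0,"tz":0.005,"spin":0},{"hand":0,"tx":0,"ty":0,"tz":0.002,"spin":0},{"hand":0,"tx":0,"ty":0,"tz":0,"spin":0}]'
```

```text
time: 8.38
tool_pos: [560.2, 142.5, 89.5]
tcp_rot: [-3.142, -0.0, 2.83]
contact_force: [0.1, -0.1, -2.0]
grip_width: 25.9
finger_force: 30.0
```

```bash
python3 -m creep '[{"hand":0,"tx":0,"ty":0,"tz":0.0015,"spin":0},{"hand":0,"tx":0,"ty":0,"tz":0,"spin":0},{"hand":0.5,"tx":0,"ty":0,"tz":0,"spin":0},{"hand":0.5,"tx":0,"ty":0,"tz":0,"spin":0},{"hand":0.5,"tx":0,"ty":0,"tz":0,"spin":0}]'; python3 -m creep '[{"hand":0.5,"tx":0,"ty":0,"tz":-0.02,"spin":0},{"hand":0.5,"tx":0,"ty":0,"tz":-0.04,"spin":0},{"hand":0.5,"tx":0,"ty":0,"tz":-0.05,"spin":0},{"hand":0.5,"tx":0,"ty":0,"tz":0,"spin":0},{"hand":0.5,"tx":0.03,"ty":0,"tz":0,"spin":0}]'
python3 - <<'E'
from h import *
c=snap('wrist','w3.png');s=snap('scene','s3.png')
for z in(66,116,94,144):print(z,proj(c,[560,142.4,z]),proj(s,[560,142.4,z]))
W=cv2.resize(c['color'][:,:,::-1],(480,300));S=cv2.resize(s['color'][130:330,180:420,::-1],None,fx=1.5,fy=1.5)
cv2.imwrite('pics/both3.png',np.vstack([W,cv2.copyMakeBorder(S,0,0,0,120,0)]))
E
```

```text
time: 9.0
tool_pos: [560.3, 142.6, 88.4]
tcp_rot: [3.141, 0.0, 2.83]
contact_force: [-0.1, -0.4, -0.4]
grip_width: 45.1
finger_force: 0.0
time: 9.62
tool_pos: [532.4, 151.3, 198.0]
tcp_rot: [3.141, 0.001, 2.828]
contact_force: [-0.4, 0.4, -0.1]
grip_width: 45.9
finger_force: 0.0
66 [320.75105755 225.28426801] [263.87406595 274.65251902]
116 [320.65701347 250.03783868] [260.96771434 261.78296048]
94 [320.70246079 238.07553976] [262.28260562 267.60540474]
144 [320.58685515 268.50438222] [259.20538546 253.97922653]
```

View pics/both3.png

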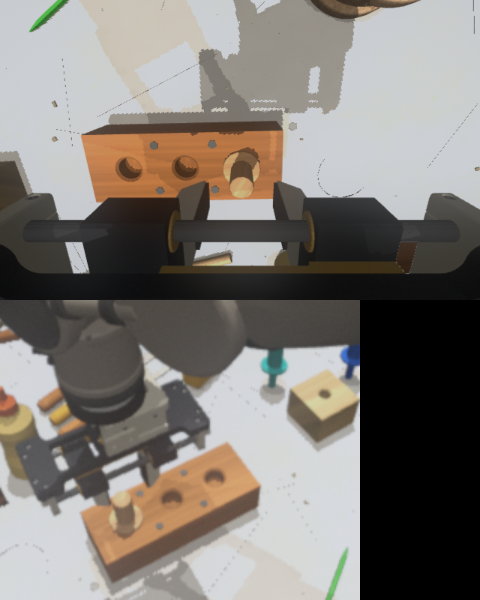

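The grip top is at (321,249), which matches z = 116 mm (fully home, predicted 250). The collar sits on the block, the pin stands upright and released, and the gripper is clear.

```bash
python3 -m creep '[{"hand":0.5,"tx":0,"ty":0,"tz":0,"spin":0},{"hand":0.5,"tx":0,"ty":0,"tz":0,"spin":0}]' | head -1; python3 -c "from plant import close_job;print(close_job())"
```

```text
time: 9.98
the job is handed in; nothing more can be done
None
```

The probe pin stands released and upright in the through hole with its collar down on the block, and the job was handed in at about 10 s; I tried only that hole (the darkest, at the block's left end), since the pin went straight in, and the arm was never near the glue bottle or tape measure.

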